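# Tension the scroll saw blade to the click and lock it

## Robot

A 6-joint arm with a two-finger parallel gripper is mounted at the origin on the work surface. World frame = base frame: x ahead of the robot, y to its left, z up, the work surface at z = 0. Lengths are in m, angles in rad, forces in N, time in s.
With the tool pointing down it reaches from about 0.35 to 0.775 m from the base axis. Payload 5.5 kg.
Tool frame: the origin (TCP) lies midway between the tips of the shut fingers; the grasp point (between the pads) lies behind it (env.grip_point_offset is the z of the grasp point in the tool frame, in m); z points along the fingers, y is the direction in which the jaws open and shut (so a half turn about z gives the same grasp; the last joint's range is limited). The gripper opens to 85 mm and grips with 20 to 120 N. Pads are 22 mm wide; open, the fingers measure 114 mm over their backs; the gripper's body (76 mm by 85 mm) begins 54 mm behind the grasp point. The pads swing forward as they close: fully open they stand 13 mm farther back than shut.
Start: joints at [1.026, 0.313, 0.046, 1.304, 0, 1.431], TCP at [0.226, 0.529, 0.199] pointing down, gripper open.
Joint ranges: [-2.76, 2.76], [-0.86, 1.69], [-1.03, 1.26], [-2.2, 2.34], [-1.47, 1.5], [-3.14, 3.14]. Speed limits (rad/s): [2.57, 2.57, 3.14, 3.14, 3.14, 3.14].

## Interface

Orientations are given as a unit quaternion [w, x, y, z].
In Python, from workcell import env, viewer gives the robot as it stands. The module is installed in compiled form; this text tells all that it offers.
- The arm moves only by the shell command python3 -m inch 'ROWS' [OPENING] [FORCE]. ROWS is JSON, a list of rows, each a list of 2 entries, a list of its own where there are three numbers: the shift along the tool's x, y, z in m, then the turn about the tool's z in degrees. In form: [[[tx, ty, tz], spin], ...]. A call has 1 to 5 rows; each row is the pose to reach, as a shift and turn from the pose measured when the call began, along the tool's axes at that moment; what a row does not reach only later rows make up. A row lasts 1/12 s, in which the tool goes at most 41.7 mm and 7.16 degrees, less where a joint would pass 70% of its speed; a pose out of reach is approached as far as the arm can. A call with a gripper value outside its range is refused whole. OPENING is the closure, from 0 (fully open) to 1 (shut), set as the call begins (- or left out, the last holds). The fingers move at their own pace and stop on an object; FORCE is the grip in N (left out, the last holds). Time passes only in rows, so rows that repeat a pose let the fingers close. It gives the time, the measured TCP pose, the force and the opening at its end, in the units of the state.
- env.get_state(): the state, without advancing time (a new reading comes with each control period).
- viewer.read_camera(name): name is "scene" or "side" or "wrist"; returns a dict with "image" (420x560x3 uint8, red, green, blue), "depth" (420x560 float32, m along the optical axis (not along the pixel's ray), 0 where there is no reading), "vertical_fov" (degrees; the focal length in pixels is half the picture's height over the tangent of half this angle, whatever the lens; pixels are square), "cx", "cy" (the principal point, pixels), "dist_coeffs" ([k1, k2, p1, p2, k3] as OpenCV has them; the pictures are not rectified), "R" (3x3) and "t" (3): a world point X has camera coordinates R X + t; the wrist camera has in their place "T_tool_cam" (4x4, takes a point from camera to tool coordinates, whose origin is the TCP and whose axes are the flange's). Camera axes: x right, y down, z forward; pixel columns grow to the right and rows downward; lengths in m; the calibration is good to about 2 mm. A picture is of the moment at which its call begins: read the wrist's pose just before it.
- env.hand_in(): hands the job in, once; it reports no verdict.
The state is a dict: "clock": time; "joint_pos": joint angles; "qvel": joint speeds; "tau": joint torques, N m; "tcp_pos": TCP position; "orientation": TCP orientation; "wrist_force": force on the tool from outside, world axes, zero at the start; "ft_torque": the same for the moment, N m; "finger_gap": finger opening in m.
Only numpy, scipy, OpenCV 4.12 (cv2) and the standard library are available. Lean on these libraries where they do the work, as an engineer would, in place of code of your own. Each camera call takes 0.05 s, during which the arm holds its last target. There are 200 camera calls.

## Task

Tension the scroll saw's blade: turn the red knob on the sloped face clockwise until it clicks past its detent, towards the green mark, and stays there when let go. Only then push the yellow-tipped lock lever all the way over, from the side the knob faces across to the other side of the saw, to its stop. Leave the canister, steel bar and wire brush where they are.

Things in the scene. Friction and masses are not known exactly. Their poses are not given: they have to be found in the camera images.
- saw: Dark scroll saw, fixed. Origin on the bench under its rear column; z up, x across it (the knob is on the -x side), y along the saw to the blade. Base 220 x 560 x 50 mm (x -110 to 110, y -200 to 360). Upper arm 50 wide at x 20, to y 350, z 240 to 285. Round table of radius 150 at (0, 220), top z 120. Free space lies on the -x side, before the knob.
- head_edge (a point): Middle of the lower front edge of the black head that overhangs the saw's column: block 190 deep (along the saw's +x), 120 wide, 75 high, starting here at z 225 mm. Axes as the saw's. The knob stands just before and below it, so a vertical gripper would hit the head; an approach along the knob's own axis is free.
- knob_grip (a point): Grip point on the red knob's axis, 11 mm below its top. Turns with the knob: z = axis out of the face (35 degrees from vertical, leaning to the saw's -x), x along the grip bar, white pointer on its -x half. Bar 66 long, 14 thick (grip across y), 36 tall, on a skirt of radius 35 whose top is 23 mm below this point; disc of radius 47 beneath, face 37 mm below; detent plunger upslope of the skirt.
- tension_knob (a joint): Knob angle, rad: grows clockwise seen from outside, i.e. turning about the point's -z. Range 0 to 1.5; starts at 0 to 0.4 (pointer near the red mark at 0.2). Turns easily, but a sprung detent blocks the way from 0.58 to 1.02: about 0.3 N m is needed to push on to its peak at 0.8, past which it snaps on by itself and stays beyond 1.0 (green mark at 1.4, stop at 1.5). At 0.8 the bar points along the saw's x.
- lock_lever_tip (a point): Centre of the yellow ball (26 mm across) on the lock lever, a 10 mm steel rod, 100 mm from pivot to ball centre. The point turns with the lever; its axes are the saw's at joint value 0. Pivot at saw (-50, -145, 72) mm, axis along the saw's y, on a grey block 70 x 50 x 25 mm on the base.
- lock_lever (a joint): Lever angle, rad: 0 = leaning 0.5 rad to the saw's -x (the side the knob face looks to), 0.5 = upright, 1.0 = far stop, leaning 0.5 rad to the saw's +x (locked). Starts at 0 to 0.15; about 0.06 N m of friction (1 N at the ball); stays where it is left.
- canister: Blue canister 70 mm across, 200 high, standing on the bench behind the lever end of the saw (+x side); origin at the centre of its foot. Bystander.
- bar: Rust-red steel bar 200 x 45 x 45 mm lying on the bench before the knob side of the saw (-x); origin at the centre of its underside, x along it. Bystander.
- wire_brush: Brush with black handle, 190 mm long, 42 wide, 20 high, lying on the bench before the lever (-x side); origin at the centre of its underside, x along it. Bystander.

How it is judged:
On the way, in this order (a step that is already met when the one before it is completed fails the run):
1. the tension knob has clicked over past its detent while the lever is still unlocked (value of joint tension_knob above 1 rad and not (value of joint lock_lever above 0.3 rad)), for 0.2 s.
2. the lock lever has been pushed to its far stop (value of joint lock_lever above 0.9 rad), for 0.2 s.
At the end, for the whole second after the job is handed in: The tension knob rests past its detent (over 1.0 rad), the lock lever rests at its far stop (over 0.9 of 1.0 rad), both at rest; the canister, bar and brush are within 30 mm of where they started (value of joint tension_knob above 1 rad and value of joint lock_lever above 0.9 rad and velocity of joint tension_knob between -0.1 and 0.1 rad/s and velocity of joint lock_lever between -0.1 and 0.1 rad/s and distance of each of canister, bar, wire_brush from where it was at the start of the episode below 0.03 m); the robot touches nothing.
It fails at once if the lock lever is thrown (over 0.3 rad) before the knob has clicked over (1.0 rad) (value of joint lock_lever above 0.3 rad and not (value of joint tension_knob above 1 rad)).
It fails at once if the blue canister is shoved or knocked over (distance of canister from where it was at the start of the episode above 0.03 m or angle between canister's own z axis and vertical above 0.5 rad).
It fails at once if the steel bar is shoved or knocked over (distance of bar from where it was at the start of the episode above 0.03 m or angle between bar's own z axis and vertical above 0.5 rad).
It fails at once if the wire brush is shoved or knocked over (distance of wire_brush from where it was at the start of the episode above 0.03 m or angle between wire_brush's own z axis and vertical above 0.5 rad).
It also fails if it takes over 54 s, if anything falls off the work surface, if the arm or the gripper's body presses on something with over 40 N, if the wrist force passes 120 N, or if a joint passes its speed limit or range.

## Working session

There is one attempt and no reset: what is moved stays moved. The work goes in short steps, Python scripts to look and compute and a shell command to move; the robot and the scene stay as the last step left them, time stands still between calls to the robot, and variables do not carry over. Pictures are saved under pics/ and viewed, on a budget of 10 in all, crops included, one or two more only if the job needs it, and the job is handed in when it is done.

```bash
mkdir -p pics; python3 - <<'E'
from workcell import env, viewer
import cv2,numpy as np
s=env.get_state();print({k:np.round(v,3).tolist() for k,v in s.items()},env.grip_point_offset)
ims=[]
for n in("scene","side"):
    c=viewer.read_camera(n);np.savez(f"{n}0.npz",**c);ims.append(c["image"][...,::-1])
    print(n,c["vertical_fov"],c["cx"],c["cy"],c["dist_coeffs"],np.round(c["R"],3).tolist(),np.round(c["t"],3))
    cv2.imwrite(f"pics/{n}0.png",ims[-1])
E
```

```text
{'clock': 0.0, 'joint_pos': [1.026, 0.314, 0.045, 1.304, 0.0, 1.431], 'qvel': [-0.0, -0.0, 0.0, -0.001, 0.0, -0.002], 'tau': [0.001, -48.063, 29.853, 0.019, -0.0, -0.0], 'tcp_pos': [0.226, 0.528, 0.198], 'orientation': [-0.0, 0.201, 0.98, -0.001], 'wrist_force': [0.225, -1.189, 0.386], 'ft_torque': [0.019, 0.006, -0.011], 'finger_gap': 0.086} -0.0187
scene 54.903784648987994 282.2701704731128 213.97078333084244 [-0.11616261  0.          0.          0.          0.        ] [[-0.997, 0.071, 0.009], [0.064, 0.939, -0.337], [-0.033, -0.335, -0.942]] [0.578 0.01  1.041]
side 52.25701009109166 279.59508875632173 202.56613356102685 [-0.04839595  0.          0.          0.          0.        ] [[-0.991, -0.137, -0.001], [-0.08, 0.584, -0.808], [0.111, -0.8, -0.59]] [0.578 0.172 0.956]
```

View pics/scene0.png

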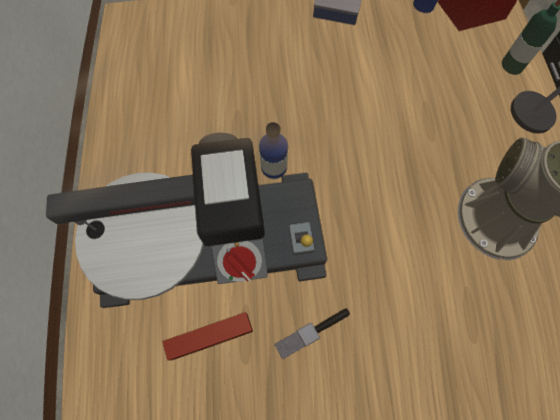

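View pics/side0.png

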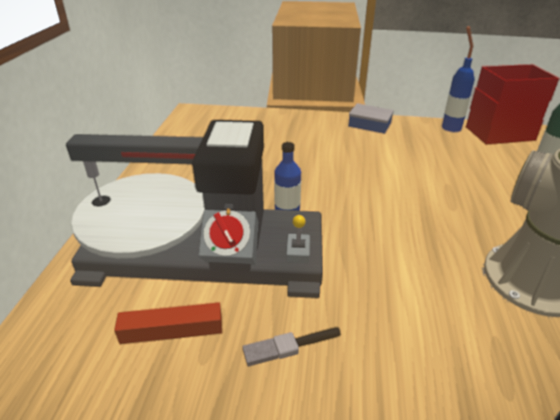

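The pictures show the saw with its −x side (knob) facing world +y. The knob is at scene (240,262) and side (226,233). The ball is at scene (306,241) and side (298,222). The bar lies at scene (208,336) and the brush at (312,333).

```bash
cat > h.py <<'E'
import numpy as np,cv2
def K(c):
    f=210/np.tan(np.radians(c["vertical_fov"])/2);return np.array([[f,0,c["cx"]],[0,f,c["cy"]],[0,0,1.]])
def cloud(c,T=None):
    h,w=c["depth"].shape;v,u=np.mgrid[:h,:w]
    n=cv2.undistortPoints(np.stack([u,v],-1).reshape(-1,1,2).astype(float),K(c),c["dist_coeffs"]).reshape(h,w,2)
    P=np.dstack([n,np.ones((h,w))])*c["depth"][...,None]
    if T is None: return (P-c["t"])@c["R"]
    return P@T[:3,:3].T+T[:3,3]
def proj(c,X):
    return cv2.projectPoints(np.array(X,float).reshape(-1,3),cv2.Rodrigues(np.array(c["R"]))[0],np.array(c["t"]),K(c),c["dist_coeffs"])[0].reshape(-1,2)
E
python3 - <<'E'
from h import *
for n in("scene","side"):
    c=np.load(n+"0.npz");P=cloud(c);im=c["image"];H=cv2.cvtColor(im,cv2.COLOR_RGB2HSV)
    h,s,v=[H[...,i].astype(int) for i in range(3)]
    red=((h<6)|(h>174))&(s>170)&(v>90)&(P[...,2]>.06)&(P[...,2]<.23)
    k,l,st,ce=cv2.connectedComponentsWithStats(red.astype(np.uint8))
    for i in range(1,k):
        if st[i,4]>40:
            Q=P[l==i];print(n,"red",ce[i],st[i,4],np.median(Q,0).round(4),Q.min(0).round(3),Q.max(0).round(3))
    ye=(h>18)&(h<32)&(s>150)&(v>120)&(P[...,2]>.11)&(P[...,2]<.2)
    k,l,st,ce=cv2.connectedComponentsWithStats(ye.astype(np.uint8))
    for i in range(1,k):
        if st[i,4]>15: Q=P[l==i];print(n,"yel",ce[i],st[i,4],np.median(Q,0).round(4),Q[Q[:,2].argmax()].round(4))
    # base top z~.05 & head top z~.30
    for nm,z0,z1 in(("base",.042,.058),("head",.285,.315),("table",.11,.13),("bar",.04,.05),("brush",.012,.028)):
        m=(P[...,2]>z0)&(P[...,2]<z1)&(P[...,0]>.2)&(P[...,0]<1.2)&(abs(P[...,1])<.7)
        m=cv2.morphologyEx(m.astype(np.uint8),cv2.MORPH_OPEN,np.ones((3,3)))
        k,l,st,ce=cv2.connectedComponentsWithStats(m)
        for i in range(1,k):
            if st[i,4]>250:
                Q=P[l==i][:,:2].astype(np.float32);r=cv2.minAreaRect(Q*1000);print(n,nm,st[i,4],ce[i].round(),np.median(P[l==i][:,2]).round(4),np.round(r[0]),np.round(r[1]),round(r[2],1))
E
```

```text
scene red [239.10123119 261.60738714] 731 [0.6772 0.1067 0.1627] [0.647 0.077 0.125] [0.711 0.14  0.198]
scene yel [306.70512821 239.58974359] 78 [0.5354 0.0727 0.1771] [0.5328 0.0686 0.1824]
scene base 4245 [290. 222.] 0.051 [558. -13.] [145. 220.] 4.1
scene base 619 [203. 266.] 0.0504 [783.  75.] [73. 80.] 5.4
scene base 1728 [207. 336.] 0.0454 [767. 243.] [199.  47.] 16.2
scene head 6095 [226. 188.] 0.3013 [690.  -9.] [126. 188.] 4.4
scene table 386 [137. 178.] 0.1206 [ 916. -123.] [135.  25.] 3.4
scene table 9033 [139. 251.] 0.1206 [906.  65.] [291. 198.] 3.7
scene bar 1786 [207. 336.] 0.0454 [767. 243.] [199.  47.] 16.2
scene brush 386 [311. 272.] 0.0207 [517. 109.] [70. 31.] 4.0
scene brush 278 [111. 301.] 0.0203 [995. 147.] [69. 31.] 0.1
scene brush 1055 [306. 335.] 0.0188 [525. 247.] [188.  42.] 25.5
side red [513.23029404  97.54954287] 4047 [-0.1092 -0.6806  0.1606] [-0.234 -0.84   0.06 ] [-0.003 -0.638  0.23 ]
side red [225.526603   230.82264666] 733 [0.6768 0.1118 0.1546] [0.646 0.08  0.132] [0.708 0.151 0.195]
side yel [298.61864407 220.72881356] 118 [0.5342 0.0801 0.1732] [0.5343 0.0728 0.1797]
side base 5511 [236. 249.] 0.0502 [765.   6.] [560. 223.] 4.3
side base 1951 [167. 316.] 0.0454 [767. 245.] [198.  48.] 15.9
side head 3000 [229. 145.] 0.3008 [693.  -6.] [135. 193.] 4.3
side table 8375 [138. 215.] 0.1204 [906.  18.] [292. 300.] 38.4
side table 617 [226. 251.] 0.1202 [675. 125.] [114.  41.] 13.0
side bar 2022 [167. 317.] 0.0453 [767. 245.] [199.  49.] 15.7
side brush 501 [ 89. 275.] 0.0203 [983. 145.] [94. 34.] 4.5
side brush 1086 [261. 282.] 0.0201 [654. 121.] [351.  37.] 4.4
side brush 516 [170. 333.] 0.0205 [761. 266.] [199.   7.] 16.4
side brush 1477 [283. 344.] 0.0189 [524. 249.] [191.  42.] 25.0
```

```bash
cat >> h.py <<'E'
a=np.radians(4.2);sy=np.array([np.cos(a),np.sin(a),0]);sx=np.array([np.sin(a),-np.cos(a),0]);zz=np.array([0,0,1.])
n35=np.cos(np.radians(35))*zz-np.sin(np.radians(35))*sx;ed=-np.cos(np.radians(35))*sx-np.sin(np.radians(35))*zz
O=np.array([.685,0,0])
def knob(c,P,prt=print):
    H=cv2.cvtColor(c["image"],cv2.COLOR_RGB2HSV).astype(int);h,s,v=H[...,0],H[...,1],H[...,2]
    near=np.linalg.norm(P-np.array([.677,.108,.155]),axis=-1)<.07
    red=((h<6)|(h>174))&(s>150)&(v>60)&near
    wh=(s<60)&(v>150)&near
    C=np.array([.677,.108,.155])
    for nm,m in(("red",red),("white",wh)):
        L=np.stack([(P[m]-C)@sy,(P[m]-C)@ed,(P[m]-C)@n35],1)*1000
        prt(nm,len(L),"heights",np.percentile(L[:,2],[1,10,25,50,75,90,99]).round(1))
        if nm=="red":
            t=np.percentile(L[:,2],98);T=L[L[:,2]>t-6]
            r=cv2.minAreaRect(T[:,:2].astype(np.float32));prt("top",len(T),T.mean(0).round(1),r, "skirt bbox",L[:,:2].min(0).round(1),L[:,:2].max(0).round(1))
            top=C+(T.mean(0)/1000)@np.stack([sy,ed,n35])
        else: prt("white mean/min/max",L.mean(0).round(1),L.min(0).round(1),L.max(0).round(1))
    return top
E
python3 - <<'E'
from h import *
for n in("scene","side"):
    c=np.load(n+"0.npz");P=cloud(c);t=knob(c,P);print(n,"bar top centre",t.round(4))
    # head front edge: saw x coordinates of head top region
    m=(P[...,2]>.292)&(P[...,2]<.31)&(abs(P[...,0]-.69)<.12)&(abs(P[...,1])<.2);L=(P[m]-O);print("head saw-x,y range",np.percentile(L@sx,[.5,99.5]).round(3),np.percentile(L@sy,[.5,99.5]).round(3))
    m=(P[...,2]>.23)&(P[...,2]<.285)&(abs((P-O)@sy)<.05)&((P-O)@sx<0);print("front",np.percentile(((P-O)@sx)[m],[1,10,50]).round(3) if m.sum() else 0)
    m=(P[...,2]>.1)&(P[...,2]<.21)&(abs(P[...,0]-.61)<.07)&(P[...,1]<-.05)&(P[...,1]>-.25)&(c["image"][...,2]>c["image"][...,0]+30.);print("can",P[m].mean(0).round(3),m.sum())
im=np.load("side0.npz")["image"][190:270,180:330,::-1];im2=np.load("scene0.npz")["image"][210:290,200:350,::-1]
cv2.imwrite("pics/crop.png",cv2.resize(np.vstack([im,im2]),None,fx=3.5,fy=3.5,interpolation=cv2.INTER_CUBIC))
E
```

```text
red 757 heights [-7.9 -5.7 -4.7 -3.1 22.3 29.3 31.1]
top 177 [ 3.7 -8.1 28.8] ((1.4538860321044922, -3.2705116271972656), (14.01097297668457, 63.74447250366211), 32.92418670654297) skirt bbox [-31.2 -35.5] [34.3 36. ]
white 8 heights [30.6 30.7 30.8 31.  31.2 31.3 31.4]
white mean/min/max [-10.3  16.6  31. ] [-15.5   9.2  30.6] [-5.5 26.1 31.4]
scene bar top centre [0.68   0.1181 0.1833]
head saw-x,y range [-0.084  0.101] [-0.058  0.06 ]
front [-0.085 -0.085 -0.084]
can [ 0.586 -0.155  0.131] 71
red 785 heights [-7.  -5.3 -4.2 -3.1 -0.5 29.9 32.2]
top 160 [ 2.3 -1.9 30.1] ((0.11943244934082031, 1.4166488647460938), (13.815131187438965, 63.9310417175293), 32.75221252441406) skirt bbox [-32.8 -33.8] [32.8 36.4]
white 656 heights [-18.6 -14.2 -12.7 -11.6 -10.6  -9.4  31.9]
white mean/min/max [ -2.5   4.7 -10.6] [-46.5 -47.9 -20.1] [49.5 47.  34.3]
side bar top centre [0.6781 0.1238 0.1807]
head saw-x,y range [-0.087  0.094] [-0.058  0.058]
front [-0.089 -0.088 -0.086]
can [ 0.585 -0.16   0.134] 586
```

View pics/crop.png

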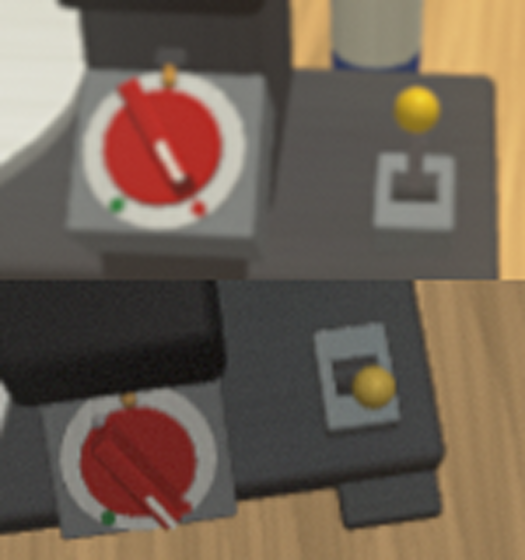

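Crop: bar pointer end lower right, towards the red mark, lever ball upright-left of its slot; knob angle ≈0.22, head front edge about 22 mm behind the knob axis. The tool cannot be tilted by these moves, so I will push the bar's lower end sideways with shut vertical fingers, staying outside the head.

```bash
cat > d.py <<'E'
import sys;from h import *;from workcell import env
from scipy.spatial.transform import Rotation as R
s=env.get_state();q=s["orientation"];M=R.from_quat([q[1],q[2],q[3],q[0]]).as_matrix()
p=np.array(s["tcp_pos"]);L=p-O
print("t",s["clock"],"saw pos",(np.array([L@sx,L@sy,L[2]])*1000).round(1),"F",np.round(s["wrist_force"],1),"gap",s["finger_gap"])
X=[float(v)/1000 for v in sys.argv[1:4]]
g=O+X[0]*sx+X[1]*sy+X[2]*zz
dx=np.degrees(np.arctan2(*( [(-sx)@M[:,0], 0][:1]+[0]))) if 0 else None
ang=lambda v:np.degrees(np.arctan2(v[1],v[0]))
print("delta tool mm",(M.T@(g-p)*1000).round(1),"spin to saw -x",round((ang(M[:,0])-ang(-sx)+180)%360-180,1),"j",np.round(s["joint_pos"],2))
E
python3 -m inch '[[[-0.037,-0.0145,0],7],[[-0.074,-0.029,0],14],[[-0.111,-0.0435,0],21],[[-0.148,-0.058,0],28],[[-0.185,-0.0725,0],35]]' 1 40; python3 d.py -139 -45 200
```

```text
clock: 0.52
tcp_pos: [0.3683, 0.3871, 0.1976]
orientation: [-0.0, 0.489, 0.873, -0.001]
wrist_force: [0.2, 0.2, -0.7]
finger_gap: 0.0259
t 0.5167 saw pos [-409.3 -287.5  197.6] F [ 0.2  0.2 -0.7] gap 0.02586919019386615
delta tool mm [-351.4   91.5   -2.3] spin to saw -x 27.3 j [ 0.66  0.24 -0.06  1.28 -0.    1.68]
```

```bash
python3 -m inch '[[[-0.04,0.0105,0],7],[[-0.08,0.021,0],14],[[-0.12,0.0315,0],21],[[-0.16,0.042,0],27.3],[[-0.19,0.05,0],27.3]]'; python3 d.py -139 -45 200
```

```text
clock: 0.93
tcp_pos: [0.512, 0.2486, 0.1972]
orientation: [0.0, 0.683, 0.73, -0.001]
wrist_force: [1.0, 0.7, 0.3]
finger_gap: -0.0001
t 0.9333 saw pos [-260.6 -154.3  197.2] F [1.  0.7 0.3] gap -9.134582121870255e-05
delta tool mm [-120.9  110.1   -2.7] spin to saw -x -0.4 j [ 0.31  0.3   0.03  1.3  -0.    1.82]
```

```bash
python3 -m inch '[[[-0.028,0.025,0],0],[[-0.056,0.05,0],0],[[-0.084,0.075,0],0],[[-0.11,0.1,0],0],[[-0.121,0.110,0],0]]'; python3 d.py -139 -45 148; python3 - <<'E'
from workcell import env,viewer
from h import *
c=viewer.read_camera("side");cv2.imwrite("pics/side1.png",cv2.resize(c["image"][130:290,140:350,::-1],None,fx=3,fy=3))
E
```

```text
clock: 1.35
tcp_pos: [0.6327, 0.1314, 0.196]
orientation: [0.001, 0.684, 0.729, -0.002]
wrist_force: [-0.4, -0.4, 0.1]
finger_gap: -0.0001
t 1.35 saw pos [-134.9  -42.5  196. ] F [-0.4 -0.4  0.1] gap -0.00012769789311817517
delta tool mm [ 4.3 -2.4 48. ] spin to saw -x -0.6 j [ 0.08  0.46  0.26  1.37 -0.    1.59]
```

View pics/side1.png

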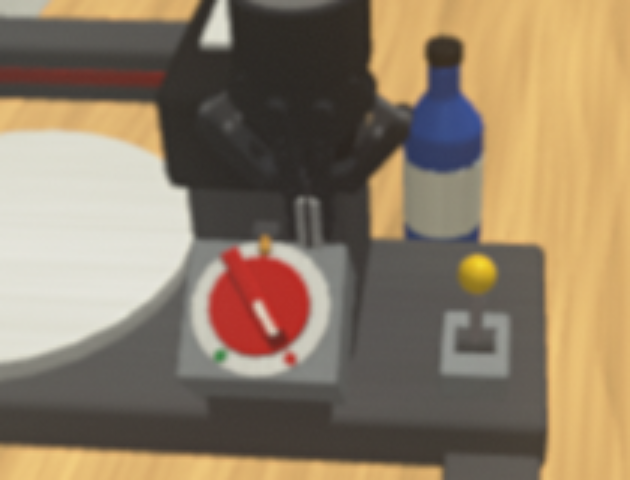

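The shut fingertips are slim (crop px 308,220), with knuckles flaring out above them, and the path down beside the bar is clear. Next I descend.

```bash
python3 -m inch '[[[0.004,0,0.016],0],[[0.004,0,0.034],0],[[0.004,0,0.048],0],[[0.004,0,0.048],0]]'; python3 d.py -139 -20 148
```

```text
clock: 1.73
tcp_pos: [0.6305, 0.1343, 0.1436]
orientation: [-0.001, 0.685, 0.729, -0.004]
wrist_force: [-0.3, -0.1, -0.4]
finger_gap: -0.0003
t 1.7333 saw pos [-137.9  -44.6  143.6] F [-0.3 -0.1 -0.4] gap -0.00026714884024705286
delta tool mm [ 1.4 24.5 -4.7] spin to saw -x -0.7 j [ 0.09  0.48  0.15  1.26 -0.    1.6 ]
```

Free of contact. I push along tool +y in small steps.

```bash
python3 -m inch '[[[0.001,0.006,-0.004],0],[[0.001,0.012,-0.004],0],[[0.001,0.017,-0.004],0],[[0.001,0.022,-0.004],0],[[0.001,0.026,-0.004],0]]'; python3 -m inch '[[[0,0.005,0],0],[[0,0.010,0],0],[[0,0.014,0],0],[[0,0.017,0],0],[[0,0.017,0],0]]';  python3 d.py -139 10 148; python3 - <<'E'
from workcell import env,viewer
from h import *
c=viewer.read_camera("side");cv2.imwrite("pics/side2.png",cv2.resize(c["image"][130:290,140:350,::-1],None,fx=3,fy=3))
E
```

```text
clock: 2.15
tcp_pos: [0.6577, 0.1371, 0.1482]
orientation: [-0.001, 0.685, 0.729, -0.004]
wrist_force: [0.1, -0.2, -0.3]
finger_gap: 0.0002
clock: 2.57
tcp_pos: [0.6753, 0.1381, 0.1478]
orientation: [-0.001, 0.685, 0.729, -0.004]
wrist_force: [0.9, 0.3, 1.2]
finger_gap: 0.0003
t 2.5667 saw pos [-138.4    0.4  147.8] F [0.9 0.3 1.2] gap 0.00025438918714041384
delta tool mm [ 0.7  9.6 -0.2] spin to saw -x -0.7 j [ 0.09  0.57  0.31  1.32 -0.    1.6 ]
```

View pics/side2.png

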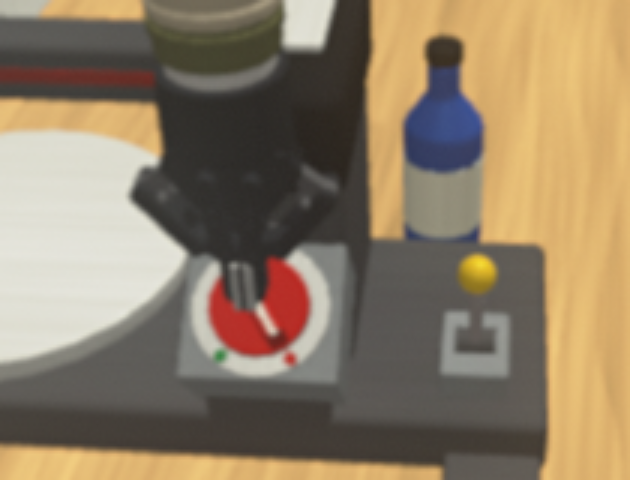

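```bash
python3 - <<'E'
from workcell import env,viewer
from h import *
p=np.array(env.get_state()["tcp_pos"])
ims=[]
for n in("scene","side"):
    c=viewer.read_camera(n);np.savez(n+"2.npz",**c)
    P=cloud(c);print(n,"tcp px",proj(c,p).round(1),"grasp",proj(c,p+[0,0,.0187]).round(1),"cam vs",p)
    for name,(s,d,h) in dict(axisTop=(1,0,31),axisSkirt=(1,0,-3.5),end=(-17,27.7,31),endlow=(-17,27.7,-3)).items():
        X=np.array([.677,.108,.155])+.001*(s*sy+d*ed+h*n35);print(name,X.round(3),proj(c,X).round(1))
    u,v=proj(c,p)[0].round().astype(int)
    for dv in(-12,-8,-4,0,4): print(v+dv,P[v+dv,u].round(4),c["image"][v+dv,u])
    x0,y0=u-35,v-35;ims.append(cv2.resize(c["image"][y0:y0+80,x0:x0+80,::-1],None,fx=5,fy=5,interpolation=cv2.INTER_CUBIC));print(x0,y0)
cv2.imwrite("pics/c2.png",np.hstack(ims))
E
```

```text
scene tcp px [[241.6 278.4]] grasp [[240.8 276.6]] cam vs [0.67485106 0.13810153 0.14782576]
axisTop [0.677 0.126 0.18 ] [[239.  269.3]]
axisSkirt [0.678 0.106 0.152] [[239.2 262.9]]
end [0.657 0.147 0.165] [[249.8 280.6]]
endlow [0.659 0.128 0.137] [[249.6 273.9]]
266 [0.6536 0.1687 0.4005] [87 82 70]
270 [0.6562 0.1681 0.3701] [45 43 36]
274 [0.6578 0.1708 0.3529] [38 33 34]
278 [0.6601 0.172  0.3267] [27 22 19]
282 [0.6858 0.1189 0.0017] [150 124  90]
207 243
side tcp px [[223.4 243.3]] grasp [[222.6 236. ]] cam vs [0.67485106 0.13810153 0.14782576]
axisTop [0.677 0.126 0.18 ] [[222.6 226.3]]
axisSkirt [0.678 0.106 0.152] [[225.5 231. ]]
end [0.657 0.147 0.165] [[230.6 240.7]]
endlow [0.659 0.128 0.137] [[233.1 244.8]]
231 [0.6697 0.1487 0.1885] [98 98 94]
235 [0.6822 0.1122 0.1463] [159  43  38]
239 [0.6807 0.1195 0.1422] [183  47  41]
243 [0.6797 0.1253 0.1368] [182  46  39]
247 [0.6782 0.1327 0.133 ] [168  51  43]
188 208
```

View pics/c2.png

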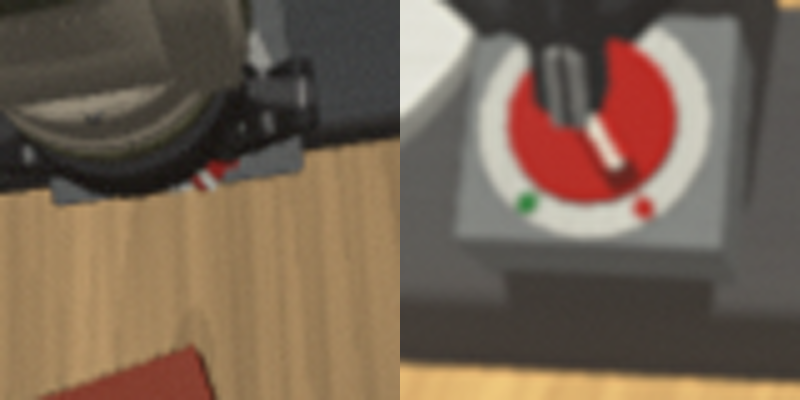

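```bash
python3 - <<'E'
from h import *
c=np.load("side2.npz");P=cloud(c);H=cv2.cvtColor(c["image"],cv2.COLOR_RGB2HSV)
m=(abs(P[...,0]-.675)<.03)&(P[...,1]>.10)&(P[...,1]<.17)&(P[...,2]>.14)&(P[...,2]<.26)&((H[...,1]<110))
L=P-O
for v in range(205,245,2):
    u=np.where(m[v])[0]
    if len(u):
        Q=P[v,u];print(v,u.min(),u.max(),"x",Q[:,0].min().round(3),Q[:,0].max().round(3),"y",np.median(Q[:,1]).round(3),"z",np.median(Q[:,2]).round(3))
E
```

```text
205 201 235 x 0.647 0.704 y 0.153 z 0.252
207 202 234 x 0.646 0.703 y 0.151 z 0.244
209 202 234 x 0.645 0.702 y 0.15 z 0.24
211 202 234 x 0.645 0.703 y 0.15 z 0.236
213 203 234 x 0.646 0.702 y 0.151 z 0.232
215 204 234 x 0.646 0.701 y 0.151 z 0.227
217 213 228 x 0.661 0.685 y 0.15 z 0.223
219 213 228 x 0.661 0.687 y 0.147 z 0.215
221 214 228 x 0.661 0.686 y 0.147 z 0.211
223 215 228 x 0.66 0.684 y 0.147 z 0.207
225 215 228 x 0.66 0.684 y 0.148 z 0.203
227 216 227 x 0.663 0.683 y 0.149 z 0.198
229 217 227 x 0.663 0.682 y 0.149 z 0.193
231 218 227 x 0.667 0.679 y 0.149 z 0.188
233 223 228 x 0.665 0.67 y 0.141 z 0.178
235 226 229 x 0.662 0.668 y 0.139 z 0.171
237 227 230 x 0.659 0.665 y 0.142 z 0.168
239 228 231 x 0.656 0.662 y 0.146 z 0.167
241 230 232 x 0.656 0.659 y 0.145 z 0.162
```

Depth shows the real fingertips end near z≈0.182, about 33 mm above the reported TCP. So the fingers passed just over the bar without contact. I back off, go 30 mm lower and push again.

```bash
python3 -m inch '[[[0,-0.016,0],0],[[0,-0.032,0],0],[[0,-0.047,0],0],[[0,-0.047,0],0]]'; python3 -m inch '[[[0,0,0.015],0],[[0,0,0.028],0],[[0,0,0.028],0]]'; python3 d.py -139 -20 118; python3 -m inch '[[[0,0.006,0],0],[[0,0.012,0],0],[[0,0.018,0],0],[[0,0.022,0],0],[[0,0.026,0],0]]'; python3 d.py -139 -12 118
```

```text
clock: 3.05
tcp_pos: [0.6247, 0.1353, 0.1487]
orientation: [-0.002, 0.685, 0.729, -0.005]
wrist_force: [-0.5, -0.2, 0.1]
finger_gap: 0.0001
clock: 3.3
tcp_pos: [0.6231, 0.135, 0.1184]
orientation: [-0.003, 0.685, 0.729, -0.006]
wrist_force: [-0.4, 0.0, -1.0]
finger_gap: -0.0002
t 3.3 saw pos [-139.2  -51.9  118.4] F [-0.4  0.  -1. ] gap -0.00015840962121378946
delta tool mm [ 0.2 31.9  0. ] spin to saw -x -0.6 j [ 0.09  0.48  0.09  1.2  -0.    1.6 ]
clock: 3.72
tcp_pos: [0.6495, 0.1367, 0.1181]
orientation: [-0.003, 0.685, 0.729, -0.006]
wrist_force: [-2.8, 0.6, 0.1]
finger_gap: 0.0002
t 3.7167 saw pos [-139.   -25.4  118.1] F [-2.8  0.6  0.1] gap 0.00023909751666836452
delta tool mm [ 0.2 13.4 -0.1] spin to saw -x -0.6 j [ 0.09  0.53  0.18  1.23 -0.    1.6 ]
```

```bash
for i in 1 2; do :; done; python3 -m inch '[[[0,0.004,0],0],[[0,0.008,0],0],[[0,0.012,0],0],[[0,0.014,0],0]]'; python3 -m inch '[[[0,0.004,0],0],[[0,0.008,0],0],[[0,0.011,0],0],[[0,0.011,0],0]]'; python3 d.py -139 0 118;  python3 - <<'E'
from workcell import env,viewer
from h import *
c=viewer.read_camera("side");cv2.imwrite("pics/side3.png",cv2.resize(c["image"][190:270,180:320,::-1],None,fx=4,fy=4))
E
```

```text
clock: 4.05
tcp_pos: [0.6593, 0.1396, 0.1166]
orientation: [-0.007, 0.684, 0.729, -0.008]
wrist_force: [-8.3, 7.2, -2.7]
finger_gap: -0.0001
clock: 4.38
tcp_pos: [0.6656, 0.1416, 0.1148]
orientation: [-0.012, 0.684, 0.73, -0.011]
wrist_force: [-12.7, 4.4, 0.0]
finger_gap: 0.0004
t 4.3833 saw pos [-142.6   -9.   114.8] F [-12.7   4.4   0. ] gap 0.0003598319552085235
delta tool mm [-3.6  8.9 -3.5] spin to saw -x -0.5 j [0.09 0.58 0.26 1.28 0.   1.6 ]
```

View pics/side3.png

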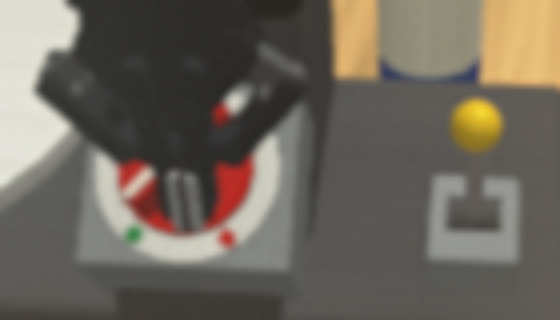

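The knob has snapped over: the white pointer is now at (138,182), on the green side. The reading of 12 N suggests it is near its stop, so I back off and lift.

```bash
python3 -m inch '[[[0,-0.010,0],0],[[0,-0.022,0],0],[[0,-0.036,0],0],[[0,-0.036,0],0]]'; python3 -m inch '[[[0.01,-0.02,-0.02],0],[[0.03,-0.04,-0.05],0],[[0.06,-0.06,-0.09],0],[[0.09,-0.08,-0.10],0],[[0.09,-0.08,-0.10],0]]'; python3 d.py -200 -145 215;  python3 - <<'E'
from workcell import env,viewer
from h import *
c=viewer.read_camera("side");knob(c,cloud(c));P=cloud(c)
cv2.imwrite("pics/side4.png",cv2.resize(c["image"][150:270,170:330,::-1],None,fx=4,fy=4))
H=cv2.cvtColor(c["image"],cv2.COLOR_RGB2HSV).astype(int)
ye=(H[...,0]>18)&(H[...,0]<32)&(H[...,1]>150)&(H[...,2]>120)&(P[...,2]>.11)&(P[...,2]<.2);print(ye.sum(),np.median(P[ye],0),"ball saw",(np.median(P[ye]-O,0)@np.stack([sx,sy,zz]).T).round(4))
E
```

```text
clock: 4.77
tcp_pos: [0.6289, 0.1393, 0.1167]
orientation: [-0.011, 0.683, 0.73, -0.011]
wrist_force: [0.0, -0.0, 0.5]
finger_gap: 0.0006
clock: 5.18
tcp_pos: [0.5467, 0.228, 0.225]
orientation: [-0.01, 0.682, 0.731, -0.007]
wrist_force: [0.7, -0.7, -1.0]
finger_gap: -0.0
t 5.1833 saw pos [-237.5 -121.2  225. ] F [ 0.7 -0.7 -1. ] gap -3.239669656521243e-05
delta tool mm [-37.7 -23.4  10.4] spin to saw -x -0.2 j [0.25 0.36 0.18 1.41 0.01 1.76]
red 768 heights [-6.8 -5.  -3.9 -2.  24.1 30.3 32.6]
top 180 [-3.1 -2.6 30. ] ((1.3280401229858398, 0.937652587890625), (61.19623947143555, 15.569167137145996), 51.06099319458008) skirt bbox [-32.5 -34.1] [32.6 36.6]
white 717 heights [-19.3 -15.4 -13.1 -11.7 -10.6  -9.4  31.3]
white mean/min/max [  0.1   3.8 -11. ] [-46.9 -46.8 -20.6] [50.2 47.4 34.4]
93 [0.53348482 0.08116707 0.17170245] ball saw [-0.092  -0.1452  0.1717]
```

View pics/side4.png

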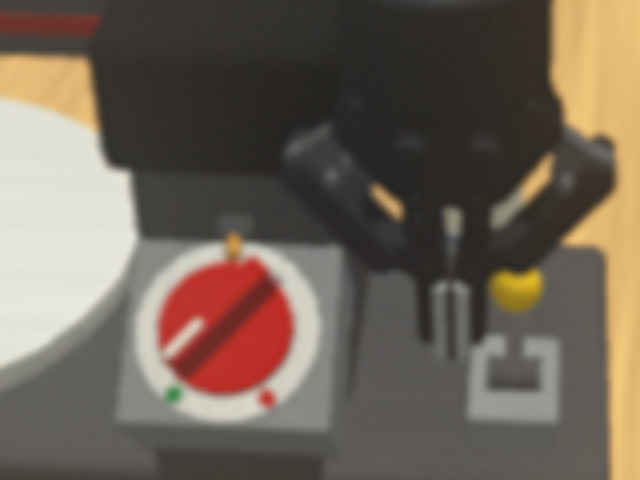

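The fingers are clear and the knob rests at about 1.48 rad: the pointer is at (185,338) by the green mark and the bar lies at 51° in the face. The ball is still on the knob side at about (517,288). Next the lever: I go to its −x side and descend.

```bash
python3 -m inch '[[[-0.03,-0.006,0],0],[[-0.06,-0.014,0],0],[[-0.09,-0.022,0],0],[[-0.1,-0.024,0],0],[[-0.1,-0.024,0],0]]'; python3 -m inch '[[[0,0,0.03],0],[[0,0,0.06],0],[[0,0,0.09],0],[[0,0,0.108],0],[[0,0,0.108],0]]'; python3 d.py -100 -145 116;
```

```text
clock: 5.65
tcp_pos: [0.5309, 0.1231, 0.2236]
orientation: [-0.009, 0.683, 0.73, -0.008]
wrist_force: [0.6, 0.1, 0.1]
finger_gap: 0.0004
clock: 6.07
tcp_pos: [0.5258, 0.1234, 0.1108]
orientation: [-0.012, 0.683, 0.73, -0.011]
wrist_force: [-0.3, -0.3, 0.1]
finger_gap: -0.0
t 6.0667 saw pos [-134.7 -149.7  110.8] F [-0.3 -0.3  0.1] gap -9.831512415806646e-06
delta tool mm [-34.7   4.8  -5.4] spin to saw -x -0.4 j [ 0.08  0.32 -0.17  1.12  0.    1.58]
```

```bash
python3 -m inch '[[[-0.01,0.003,-0.004],0],[[-0.02,0.005,-0.004],0],[[-0.03,0.005,-0.004],0],[[-0.038,0.005,-0.004],0],[[-0.046,0.005,-0.004],0]]'; python3 -m inch '[[[-0.008,0,0],0],[[-0.016,0,0],0],[[-0.024,0,0],0],[[-0.032,0,0],0],[[-0.04,0,0],0]]'; python3 d.py -26 -145 116; python3 - <<'E'
from workcell import env,viewer
from h import *
c=viewer.read_camera("side");cv2.imwrite("pics/side5.png",cv2.resize(c["image"][150:270,200:360,::-1],None,fx=4,fy=4))
E
```

```text
clock: 6.48
tcp_pos: [0.5352, 0.0767, 0.1159]
orientation: [-0.011, 0.684, 0.73, -0.01]
wrist_force: [0.5, -0.6, 0.9]
finger_gap: -0.0001
clock: 6.9
tcp_pos: [0.5378, 0.0359, 0.1157]
orientation: [-0.011, 0.684, 0.73, -0.01]
wrist_force: [-0.3, 1.5, -0.4]
finger_gap: -0.0004
t 6.9 saw pos [ -46.6 -144.2  115.7] F [-0.3  1.5 -0.4] gap -0.00036858489607678567
delta tool mm [-20.6  -0.6  -0.3] spin to saw -x -0.5 j [-0.08  0.31 -0.17  1.12 -0.    1.42]
```

View pics/side5.png

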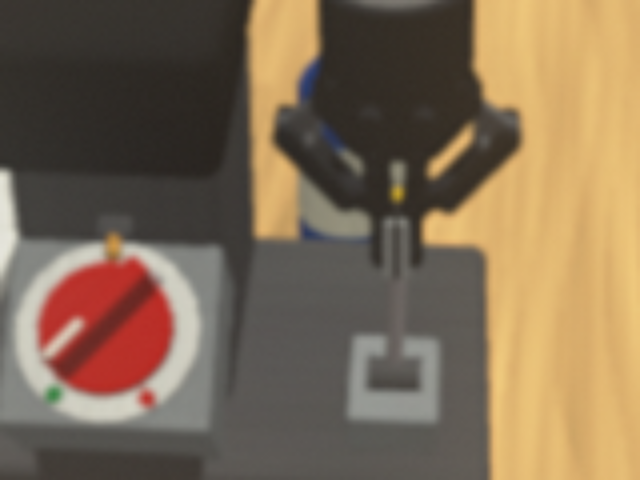

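The rod is upright at (397,310) with the ball behind the fingertips, moving with about 1.5 N. I push on to the stop.

```bash
python3 -m inch '[[[-0.006,0,0],0],[[-0.012,0,0],0],[[-0.018,0,0],0],[[-0.022,0,0],0],[[-0.024,0,0],0]]'; python3 -m inch '[[[-0.003,0,0],0],[[-0.006,0,0],0],[[-0.006,0,0],0]]'; python3 d.py -26 -145 116
```

```text
clock: 7.37
tcp_pos: [0.5391, 0.0129, 0.1154]
orientation: [-0.013, 0.684, 0.729, -0.008]
wrist_force: [0.6, 14.0, 0.7]
finger_gap: -0.0002
clock: 7.62
tcp_pos: [0.539, 0.0131, 0.1155]
orientation: [-0.017, 0.682, 0.731, -0.003]
wrist_force: [0.0, 22.2, 2.4]
finger_gap: -0.0001
t 7.6167 saw pos [ -23.8 -144.6  115.5] F [ 0.  22.2  2.4] gap -0.00013372978593242623
delta tool mm [ 2.3 -0.4 -0.5] spin to saw -x -0.3 j [-0.13  0.31 -0.17  1.13  0.02  1.37]
```

Hard stop reached (22 N). I back away and check.

```bash
python3 -m inch '[[[0.015,0,0],0],[[0.045,0,0],0],[[0.08,0,0],0],[[0.115,0,0],0],[[0.14,0,-0.02],0]]'; python3 -m inch '[[[0.01,0,-0.04],0],[[0.02,-0.01,-0.08],0],[[0.04,-0.03,-0.1],0],[[0.06,-0.06,-0.1],0],[[0.06,-0.06,-0.1],0]]'; python3 d.py -26 -145 116; python3 - <<'E'
from workcell import env,viewer
from h import *
for n in("side","scene"):
    c=viewer.read_camera(n);P=cloud(c)
    if n=="side": knob(c,P)
    H=cv2.cvtColor(c["image"],cv2.COLOR_RGB2HSV).astype(int)
    ye=(H[...,0]>18)&(H[...,0]<32)&(H[...,1]>150)&(H[...,2]>100)&(P[...,2]>.13)&(P[...,2]<.2)&(abs(P[...,0]-.535)<.05)
    if ye.sum(): print(n,ye.sum(),"ball saw",(np.median(P[ye]-O,0)@np.stack([sx,sy,zz]).T).round(4))
    for nm,z0,z1 in(("bar",.04,.05),("brush",.012,.028)):
        m=((P[...,2]>z0)&(P[...,2]<z1)&(P[...,0]>.2)&(P[...,0]<1)&(P[...,1]>.17)&(P[...,1]<.4)).astype(np.uint8)
        k,l,st,ce=cv2.connectedComponentsWithStats(m);i=1+st[1:,4].argmax();print(nm,st[i,4],cv2.minAreaRect(P[l==i][:,:2].astype(np.float32)*1000))
    if n=="side":cv2.imwrite("pics/side6.png",c["image"][...,::-1])
E
```

```text
clock: 8.03
tcp_pos: [0.5272, 0.1541, 0.1354]
orientation: [-0.02, 0.682, 0.731, -0.005]
wrist_force: [-0.5, -0.7, -0.2]
finger_gap: 0.0002
clock: 8.45
tcp_pos: [0.4636, 0.2103, 0.2413]
orientation: [-0.02, 0.681, 0.732, -0.004]
wrist_force: [-0.6, 0.4, -0.5]
finger_gap: 0.0002
t 8.45 saw pos [-225.9 -205.5  241.3] F [-0.6  0.4 -0.5] gap 0.00015333885357746475
delta tool mm [-202.7   64.5  118.7] spin to saw -x -0.0 j [ 0.25  0.2  -0.    1.4   0.03  1.75]
red 770 heights [-7.1 -5.1 -3.8 -2.  23.3 30.3 32.3]
top 183 [-2.8 -2.5 29.7] ((1.438420295715332, 0.7280559539794922), (61.18228530883789, 14.8497896194458), 49.641822814941406) skirt bbox [-32.6 -34.6] [32.6 36.9]
white 741 heights [-19.8 -16.3 -13.2 -11.7 -10.6  -9.4  31.5]
white mean/min/max [ -0.1   4.  -11.2] [-47.1 -47.2 -21. ] [53.6 47.1 34.5]
side 94 ball saw [-0.0079 -0.1454  0.1668]
bar 2049 ((766.9031372070312, 244.98944091796875), (199.20712280273438, 48.484466552734375), 15.905884742736816)
brush 1507 ((523.1708374023438, 249.50680541992188), (191.3423614501953, 42.61355209350586), 24.008268356323242)
scene 83 ball saw [-0.0021 -0.1429  0.17  ]
bar 1797 ((767.1415405273438, 242.9364471435547), (198.98521423339844, 47.06392288208008), 15.90246295928955)
brush 1067 ((524.9956665039062, 246.71908569335938), (189.07249450683594, 41.94384002685547), 25.5606632232666)
```

View pics/side6.png

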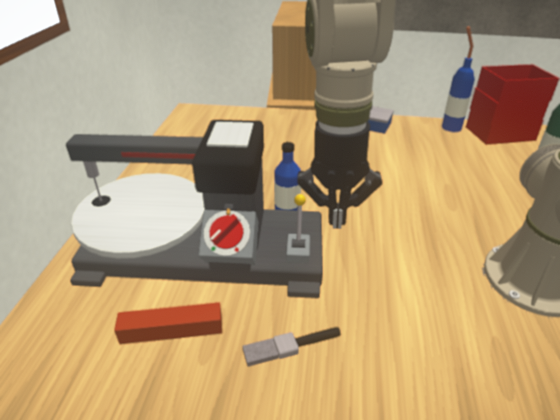

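The lever ball at (300,200) leans to the far side, the knob stays by the green mark, and the bar, brush and canister are in place. The arm touches nothing.

```bash
python3 -c "
from workcell import env
print(env.hand_in())"
```

```text
the job is handed in; nothing more can be done
None
```

I turned the knob past its detent, then pushed the lock lever across to its far stop, and handed the job in at about 8.5 s. The tool can't be tilted with these moves, so I pushed the knob bar's lower end with the shut, vertical fingers instead of gripping it.

The first knob push missed. The real fingertips sat about 33 mm above the reported TCP, so they passed over the bar without contact. I repeated it 30 mm lower and the knob clicked over.

**Final checks (camera depth and wrist force):**
- **Knob:** it rests at about 1.45–1.5 rad with the pointer by the green mark, and it stayed there after I let go.
- **Lever:** the ball centre is at about saw x −2 mm, which matches the far stop at 1.0 rad. The push ended against a hard stop at 22 N.
- **Bystanders:** the bar and brush measure within about 2 mm of their starting positions. I checked the canister only by eye, and it looks unmoved and upright.
- **Robot:** it is clear of everything, with the wrist force near zero.

No other check failed or disagreed.

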